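# Seat the block and snap the toggle clamp shut

### The arm

A 6-joint arm with a two-finger parallel gripper is mounted at the origin on a cart in front of the work surface, level with it; the furniture and walls round the work are solid. World frame = base frame: x ahead of the robot, y to its left, z up, the work surface at z = 0. Lengths are in m, angles in rad, forces in N, time in s.
With the tool pointing down it reaches from about 0.35 to 0.975 m from the base axis. Payload 4.9 kg.
Tool frame: the origin (TCP) lies midway between the tips of the shut fingers; the grasp point (between the pads) lies 19 mm behind it; z points along the fingers, y is the line along which they close (so a half turn about z gives the same grasp; the last joint's range is limited). The gripper opens to 85 mm and grips with 20 to 120 N. Pads are 22 mm wide; open, the fingers measure 114 mm over their backs; the gripper's body (76 mm by 85 mm) begins 54 mm behind the grasp point. The pads swing forward as they close: fully open they stand 13 mm farther back than shut.
Start: joints at [1.13, 0.053, 1.613, -0, 1.476, -0.119], TCP at [0.198, 0.593, 0.231] pointing down, gripper open.
Joint ranges: [-3.01, 3.01], [-1.01, 2.22], [0.06, 2.58], [-1.02, 4.17], [0.09, 2.62], [-3.14, 3.14]. Speed limits (rad/s): [2.57, 2.57, 3.14, 3.14, 3.14, 3.14].

### API

Orientations are given as a rotation vector (axis times angle).
In Python, from station import telemetry, optics, ctrl gives the robot as it stands.
- The arm moves only by the shell command python3 -m pendant 'ROWS' [FORCE]. ROWS is JSON, one flat list of numbers, 7 for each row, row after row: the turn, a rotation vector about the tool's x, y, z as a fraction of full scale, then the shift along the tool's x, y, z as a fraction of full scale, then the opening, from 0 (shut) to 1 (fully open). In form: [ax, ay, az, tx, ty, tz, fingers, ax, ay, az, tx, ty, tz, fingers, ...]. A call has 1 to 12 rows; each row is the pose to reach, as a shift and turn from the pose commanded when the call began, along the tool's axes at that moment; what a row does not reach only later rows make up. Full scale, the value 1, is 300 mm for a shift and 30 degrees for a turn. A row lasts 1/8 s, in which the tool goes at most 62.5 mm and 10.7 degrees, less where a joint would pass 70% of its speed; a pose out of reach is approached as far as the arm can. A call with a number of a shift or a turn outside -1 to 1 is refused whole. A call with a gripper value outside its range is refused whole. The fingers move at their own pace and stop on an object; FORCE is the grip in N (left out, the last holds). Time passes only in rows, so rows that repeat a pose let the fingers close. It gives the time, the measured TCP pose, the force, the opening and the grip force at its end, in the units of the state.
- telemetry.get_obs(): the state, without advancing time (a new reading comes with each control period).
- optics.get_image(name): name is "scene" or "side" or "wrist"; returns a dict with "image" (480x640x3 uint8, red, green, blue), "depth" (480x640 float32, m along the optical axis (not along the pixel's ray), 0 where there is no reading), "fx", "fy", "cx", "cy" (pixels), "rvec" (rotation vector, rad) and "tvec" (3), from world to camera coordinates, as OpenCV has them. Camera axes: x right, y down, z forward; pixel columns grow to the right and rows downward; lengths in m; the calibration is good to about 2 mm. A picture is of the moment at which its call begins.
- ctrl.finish_job(): hands the job in; it is judged then, once.
The state is a dict: "t": time; "q": joint angles; "dq": joint speeds; "effort": joint torques, N m; "tool_pos": TCP position; "tool_rot": TCP orientation; "contact_force": force on the tool from outside, world axes, zero at the start; "wrist_torque": the same for the moment, N m; "opening": finger opening in m; "grip_force": force on a finger pad.
Only numpy, scipy, OpenCV 4.12 (cv2) and the standard library are available. Lean on these libraries where they do the work, as an engineer would, in place of code of your own. Each camera call takes 0.05 s, during which the arm holds its last target. There are 200 camera calls.

### The job

First push the blue block along its channel with a fingertip until it is fully home against the dark end stop. Then push the red clamp handle over past its dead point, so that it snaps into lock and the rubber foot holds the block down there. Only push: do not lift the block, and leave the other things on the worktop where they are.

Things in the scene. Friction and masses are not known exactly. Their poses are not given: they have to be found in the camera images.
- fixture: Fixed aluminium fixture; place and yaw vary. Bed plate 12 mm thick, x -70..85, y -60..105 mm about the origin, which lies on the worktop under the channel's middle. A 53 mm wide channel runs along its x between two dark rails (8 mm wide, x -50..62, tops 19 mm above the worktop) and ends at a dark stop at +x. A toggle clamp with a red handle stands on the +y side.
- stop_face (a point): Middle of the end stop's face that the block must meet: at x = 67.5, y = 0 mm of the fixture, 22 mm above the worktop. The stop's top is 30 mm above the worktop.
- block: Loose blue block, 75 (x) by 50 (y) by 20 mm high, 0.14 to 0.28 kg, white disc on top; origin at the centre of its underside. Lies flat in the channel, axes along the fixture's, underside 12 and top 32 mm above the worktop, starting 22 to 38 mm short of the stop. Slid along the fixture's +x to the stop, its origin is at x = 30 mm of the fixture.
- handle (a joint): Swing of the red handle (rad) about a pin along the fixture's x axis. 0 = open, leaning 40 degrees from upright to the fixture's +y; grows when pushed up and over towards -y; 0.84 = locked, 8 degrees past upright. Dead point about 0.50: below it springs back open, beyond it snaps to locked by itself and stays. Its end takes about 8 N to push at first, falling to none at the dead point.
- handle_tip (a point): Centre of the rounded end of the red handle, a rod 19 mm thick that ends 9.5 mm beyond this point; 78 mm from the hinge pin. In the fixture's frame x = 50 mm; y = 132 mm, height 107 mm when open; y = 97, height 123 mm at the dead point; y = 71, height 124 mm when locked. Nothing stands beyond it on its +y side above the bed.
- handle_pin (a point): Middle of the handle's hinge pin: at x = 50, y = 82 mm of the fixture, 47 mm above the worktop, in a steel bracket (x 30..70, y 49..95 mm of the fixture, top 57 mm above the worktop).
- clamp_foot: Sprung black rubber foot, 16 mm across, under the end of the clamp arm; origin in the arm, 15.5 mm above its rubber face. Follows the handle. Open: arm and foot stand up over y 15..70, x 42..58 mm of the fixture, up to about 105 mm above the worktop. Locked: presses down at x = 50, y = 12 mm, with about 4 N on the block if that is home (if not, it does not hold it).
- green_bottle: Bystander: white reagent bottle with a green cap, 48 mm across, 115 mm tall; origin at the centre of its underside, standing on the worktop beside the fixture.
- blue_bottle: Bystander: white reagent bottle with a blue cap, 48 mm across, 115 mm tall; origin at the centre of its underside, standing on the worktop beside the fixture.
- vial: Bystander: small clear vial with a black cap, 25 mm across, 48 mm tall; origin at the centre of its underside, standing on the worktop beside the fixture.
- tape_roll: Bystander: flat roll of black tape, 57 mm across, 19 mm high; origin at the centre of its underside, standing on the worktop beside the fixture.
- beaker: Bystander: small open plastic beaker, 66 mm across, 76 mm tall; origin at the centre of its underside, standing on the worktop beside the fixture.
- dish: Bystander: small round covered dish, pale, 59 mm across, 16 mm high; origin at the centre of its underside, standing on the worktop beside the fixture.
Not all that is in view belongs to the job. Of the things shaped like the block, the blue one is meant.

How it is judged:
By the outcome, as a careful person would: the job done as asked, in the order asked, and still so for the second after the job is handed in, with the robot touching nothing.
It also fails if it takes over 40 s, if anything falls off the work surface, if the arm or the gripper's body presses on something with over 40 N, if the wrist force passes 120 N, or if a joint passes its speed limit or range.

## Working session

There is one attempt and no reset: what is moved stays moved. The work goes in short steps, Python scripts to look and compute and a shell command to move; the robot and the scene stay as the last step left them, time stands still between calls to the robot, and variables do not carry over. Pictures are saved under pics/ and viewed, at most 10 in all, crops included, and the job is handed in when it is done.

```bash
mkdir -p pics; ls
cat > h.py <<'E'
import numpy as np, cv2
from station import telemetry, optics, ctrl
def grab(n):
    d=optics.get_image(n); np.savez('%s.npz'%n,**d); return d
def load(n): return dict(np.load('%s.npz'%n))
def cloud(d):
    v,u=np.mgrid[:480,:640]; z=d['depth']
    P=np.stack([(u-d['cx'])/d['fx']*z,(v-d['cy'])/d['fy']*z,z],-1)
    R=cv2.Rodrigues(np.array(d['rvec'],float))[0]
    return (P-np.array(d['tvec']).reshape(3))@R
def proj(d,X):
    K=np.array([[d['fx'],0,d['cx']],[0,d['fy'],d['cy']],[0,0,1.]])
    return cv2.projectPoints(np.array(X,float).reshape(-1,1,3),np.array(d['rvec'],float),np.array(d['tvec'],float),K,None)[0].reshape(-1,2)
E
python3 - <<'E'
from h import *
for n in ('scene','side'):
    d=grab(n); cv2.imwrite('pics/%s0.png'%n,d['image'][...,::-1])
o=telemetry.get_obs(); print(o['t'],o['tool_pos'],o['tool_rot'])
E
```

```text
pics
0.1 [0.19742667 0.59240132 0.23016245] [-5.03227594e-01 -3.10047726e+00  2.84368650e-03]
```

View pics/scene0.png

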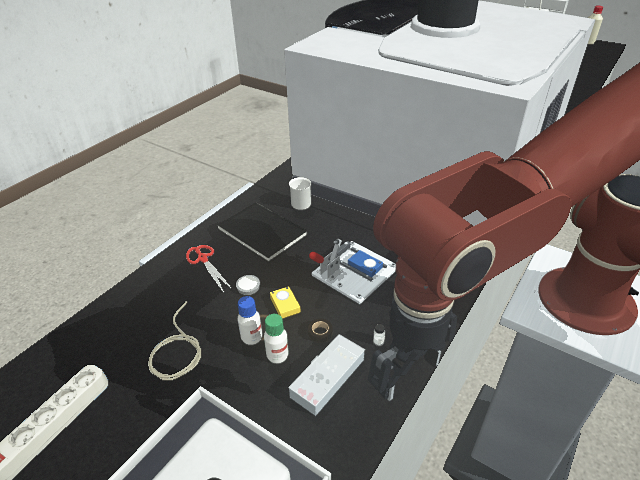

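View pics/side0.png

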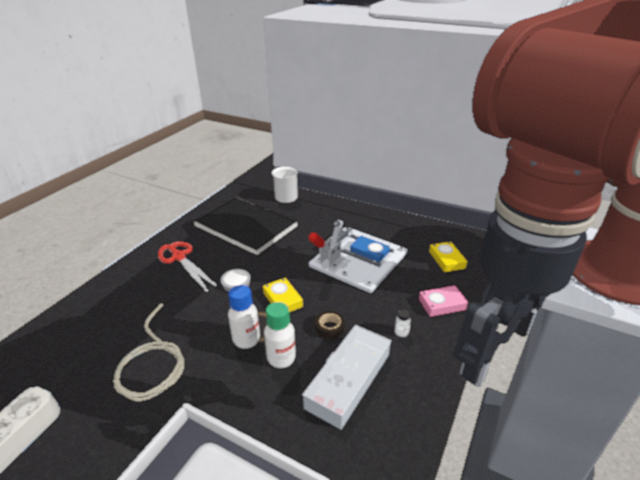

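The scene view shows the fixture around (355,270), with the blue block at (367,263) and the red handle at (317,258). In the side view the block is at (370,248).

Block-shaped candidates:
- Blue: scene (367,263).
- Yellow: scene (285,302), and side (448,256).
- Pink: side (443,300).

Only the blue one lies in the channel, so it fits the description. I'll confirm that in a crop.

Run:
```python
from h import *
ims=[]
for n,(u,v) in (('scene',(355,265)),('side',(358,250))):
    d=load(n); im=d['image'][v-50:v+50,u-65:u+65,::-1]; ims.append(cv2.resize(im,None,fx=6,fy=6,interpolation=cv2.INTER_CUBIC)[:,:])
    P=cloud(d); hsv=cv2.cvtColor(d['image'],cv2.COLOR_RGB2HSV)
    m=np.zeros((480,640),bool); m[v-50:v+50,u-65:u+65]=1
    blue=m&(hsv[...,0]>100)&(hsv[...,0]<125)&(hsv[...,1]>120)&(abs(P[...,2]-.032)<.006)
    red=m&((hsv[...,0]<8)|(hsv[...,0]>172))&(hsv[...,1]>150)&(P[...,2]>.03)&(P[...,2]<.14)
    bed=m&(abs(P[...,2]-.012)<.004)
    for nm,k in (('blue',blue),('bed',bed)):
        q=P[k]; print(n,nm,len(q),q.mean(0).round(4),cv2.minAreaRect((q[:,:2]*1000).astype(np.float32)))
    q=P[red]; print('red',len(q),q.mean(0).round(4),q.min(0).round(3),q.max(0).round(3))
cv2.imwrite('pics/crop.png',cv2.resize(np.vstack(ims),None,fx=.5,fy=.5,interpolation=cv2.INTER_AREA))
```

```text
scene blue 310 [0.4916 0.2017 0.0299] ((487.9071960449219, 199.67120361328125), (53.783538818359375, 76.39408874511719), 81.83645629882812)
scene bed 1867 [0.5161 0.2338 0.011 ] ((559.8566284179688, 209.16879272460938), (275.8426208496094, 341.55706787109375), 40.61759567260742)
red 93 [0.5544 0.3185 0.0998] [0.548 0.297 0.075] [0.566 0.332 0.115]
side blue 334 [0.4894 0.2074 0.032 ] ((485.92791748046875, 202.36727905273438), (48.23830032348633, 74.1251449584961), 82.06643676757812)
side bed 2033 [0.4905 0.2371 0.0128] ((539.5255126953125, 168.0048065185547), (311.5121765136719, 354.7779235839844), 17.435331344604492)
red 142 [0.5535 0.3203 0.1024] [0.546 0.301 0.079] [0.567 0.334 0.118]
```

View pics/crop.png

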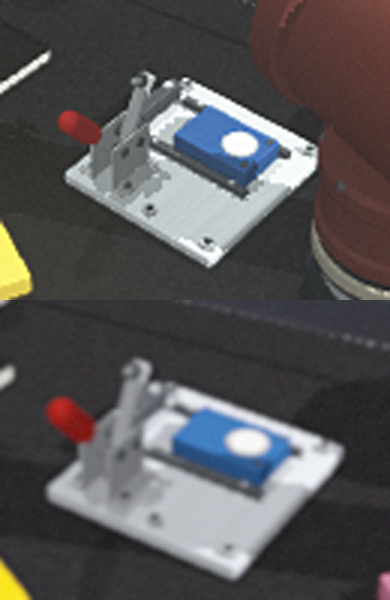

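The crop confirms the blue block with its white disc in the channel between the dark rails. The clamp is open with its red handle leaning to +y (world left). Next I'll refine the fixture pose.

```bash
cat > fit.py <<'E'
from h import *
from scipy.optimize import minimize
D=[load('scene'),load('side')]
# bed: bright, z~12mm near the block -> fit 155x165 rectangle outline as occupancy
def mk(d):
    P=cloud(d); im=d['image'].astype(float)
    near=(np.hypot(P[...,0]-.51,P[...,1]-.22)<.17)
    bed=near&(abs(P[...,2]-.012)<.005)&(im.mean(-1)>110)
    tab=near&(abs(P[...,2])<.004)&(im.mean(-1)<70)
    return P[bed][:,:2],P[tab][:,:2]
S=[mk(d) for d in D]
def loc(p,q):
    c,s=np.cos(p[2]),np.sin(p[2]); return (q-p[:2])@np.array([[c,-s],[s,c]])
def sd(l): # positive outside
    a=np.abs(l-[.0075,.0225])-[.0775,.0825]; return a.max(1)
def cost(p,S):
    t=0
    for b,tb in S:
        t+=np.clip(sd(loc(p,b)),0,.01).sum()+np.clip(-sd(loc(p,tb)),0,.01).sum()
    return t
if __name__=='__main__':
    for T in (S[:1],S[1:],S):
        r=min((minimize(cost,[.487+dx,.198,y],args=(T,),method='Nelder-Mead',options=dict(initial_simplex=np.array([.487+dx,.198,y])+np.vstack([np.zeros(3),np.diag([.01,.01,.05])]),xatol=1e-5,fatol=1e-6)) for dx in(-.005,.005) for y in(-.14,-.1,-.18)),key=lambda r:r.fun)
        print(r.x.round(4),np.rad2deg(r.x[2]),r.fun,[len(a) for s in T for a in s])
    p=r.x
    for d,n in zip(D,('scene','side')):
        P=cloud(d);hsv=cv2.cvtColor(d['image'],cv2.COLOR_RGB2HSV)
        l=loc(p,P[...,:2].reshape(-1,2)).reshape(480,640,2)
        m=(abs(l[...,0])<.08)&(abs(l[...,1])<.04)&(abs(P[...,2]-.032)<.004)&(hsv[...,0]>100)&(hsv[...,0]<125)&(hsv[...,1]>120)
        print(n,'block x,y range',np.percentile(l[m],[2,98],axis=0).round(4).tolist())
        R=np.array([[np.cos(p[2]),-np.sin(p[2])],[np.sin(p[2]),np.cos(p[2])]])
        W=lambda x,y,z:np.r_[R@[x,y]+p[:2],z]
        im=d['image'][...,::-1].copy(); s=6; 
        c=proj(d,W(.01,.03,.02)).ravel(); u0,v0=int(c[0])-65,int(c[1])-50
        im=cv2.resize(im[v0:v0+100,u0:u0+130],None,fx=s,fy=s,interpolation=cv2.INTER_CUBIC)
        def poly(pts,col): cv2.polylines(im,[(((proj(d,pts)-[u0,v0]+.5)*s)).astype(int)],True,col,1)
        poly([W(x,y,.012) for x,y in((-.07,-.06),(.085,-.06),(.085,.105),(-.07,.105))],(0,255,0))
        for y in(.0265,-.0345): poly([W(x,yy,.019) for x,yy in((-.05,y),(.062,y),(.062,y+.008),(-.05,y+.008))],(255,0,255))
        poly([W(.05,.132,.107),W(.05,.082,.047)],(0,255,255))
        poly([W(.0675,-.02,.03),W(.0675,.02,.03)],(255,255,0))
        cv2.imwrite('pics/fit_%s.png'%n,im)
    a,b=[cv2.imread('pics/fit_%s.png'%n) for n in('scene','side')]
    cv2.imwrite('pics/fit.png',cv2.resize(np.vstack([a,b]),None,fx=.5,fy=.5,interpolation=cv2.INTER_AREA))
E
python3 fit.py
```

```text
[ 0.4945  0.1975 -0.1244] -7.126804063416313 0.0557124534495365 [1628, 4185]
[ 0.4926  0.1978 -0.1196] -6.851815926610363 0.03890735172027929 [2043, 7290]
[ 0.4931  0.1977 -0.1214] -6.954604522665091 0.1292942057180121 [1628, 4185, 2043, 7290]
scene block x,y range [[-0.0412, -0.0213], [0.0297, 0.0259]]
side block x,y range [[-0.0441, -0.0173], [0.0271, 0.026]]
```

View pics/fit.png

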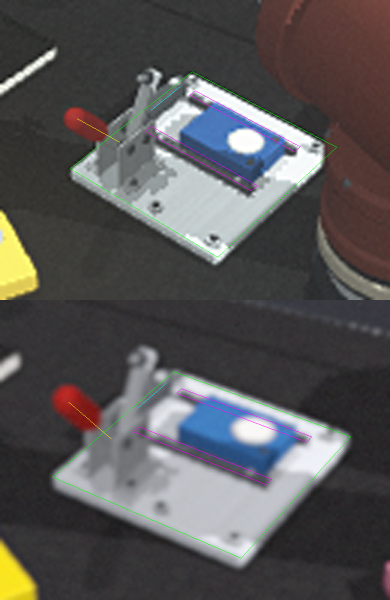

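```bash
cat > go.py <<'E'
import sys; from h import *
p=[.4931,.1977,-.1214]
c,s=np.cos(p[2]),np.sin(p[2]); R=np.array([[c,-s],[s,c]])
o=telemetry.get_obs(); T=cv2.Rodrigues(np.array(o['tool_rot']))[0]
fx=(np.array(o['tool_pos'][:2])-p[:2])@R
print('t',o['t'],'fixture mm',(fx*1000).round(1),'z',o['tool_pos'][2]*1000,'F',np.round(o['contact_force'],1))
Td=np.array([[-c,s*1,0],[-s,c,0],[0,0,-1]]).astype(float); Td[:,1]=[-s,c,0]
rv=cv2.Rodrigues(T.T@Td)[0].ravel(); print('turn',np.rad2deg(rv).round(2)/30)
for a in sys.argv[1:]:
    x,y,z=[float(k)/1000 for k in a.split(',')]
    w=np.r_[R@[x,y]+p[:2],z]; print(a,'world',w.round(3),'shift',(T.T@(w-o['tool_pos'])/.3).round(4))
E
python3 go.py=- 2>/dev/null; python3 go.py -- 2>/dev/null || python3 go.py " -75,0,200"
python3 - <<'E'
from h import *
for n in('scene','side'):
    P=cloud(load(n)); k=(P[...,2]>.03)&(P[...,2]<.3)
    for w in((.565,.37),(.42,.208),(.565,.44)):
        d=np.hypot(P[...,0]-w[0],P[...,1]-w[1]); m=k&(d<.13); q=P[m]
        j=d[m].argsort()[:1]; print(n,w,m.sum(),q[j].round(3).tolist(), q[:,2].max() if len(q) else 0)
E
```

```text
t 0.1 fixture mm [-341.3  356. ] z 230.16244864076825 F [-0.1 -0.5  0.6]
turn [-0.00366667 -0.00066667 -0.38266667]
t 0.1 fixture mm [-341.3  356. ] z 230.16244864076825 F [-0.1 -0.5  0.6]
turn [-0.00366667 -0.00066667 -0.38266667]
 -75,0,200 world [0.419 0.207 0.2  ] shift [-1.1061 -0.986   0.1021]
scene (0.565, 0.37) 373 [[0.564, 0.332, 0.109]] 0.11536854398034599
scene (0.42, 0.208) 306 [[0.453, 0.206, 0.032]] 0.09520656664918709
scene (0.565, 0.44) 1587 [[0.575, 0.506, 0.047]] 0.11759689324020754
side (0.565, 0.37) 517 [[0.558, 0.334, 0.111]] 0.11761773813166704
side (0.42, 0.208) 632 [[0.45, 0.208, 0.03]] 0.09902465791493253
side (0.565, 0.44) 2578 [[0.573, 0.506, 0.065]] 0.11814429185508486
```

```bash
python3 -m pendant '[0,0,-0.38,-0.6,-0.55,0,0, 0,0,-0.38,-0.6,-0.55,0,0, 0,0,-0.38,-0.6,-0.55,0,0, 0,0,-0.38,-0.6,-0.55,0,0, 0,0,-0.38,-0.6,-0.55,0,0, 0,0,-0.38,-0.6,-0.55,0,0, 0,0,-0.38,-0.6,-0.55,0,0]'; python3 go.py " -75,0,150" " -75,0,22"
```

```text
t: 0.98
tool_pos: [0.3156, 0.3803, 0.2311]
tool_rot: [-0.19, -3.135, 0.0]
contact_force: [-0.6, -0.3, -0.4]
opening: 0.0002
grip_force: 0.0
t 0.975 fixture mm [-198.3  159.7] z 231.11893661332454 F [-0.6 -0.3 -0.4]
turn [-0.00033333 -0.001       0.00066667]
 -75,0,150 world [0.419 0.207 0.15 ] shift [-0.4109 -0.5326  0.2703]
 -75,0,22 world [0.419 0.207 0.022] shift [-0.4111 -0.5325  0.697 ]
```

```bash
python3 -m pendant '[0,0,0,-0.41,-0.532,0.1,0, 0,0,0,-0.41,-0.532,0.1,0, 0,0,0,-0.41,-0.532,0.1,0, 0,0,0,-0.41,-0.532,0.1,0, 0,0,0,-0.41,-0.532,0.4,0, 0,0,0,-0.41,-0.532,0.4,0, 0,0,0,-0.41,-0.532,0.4,0]'; python3 go.py " -75,0,22"
python3 - <<'E'
from h import *
d=grab('side'); cv2.imwrite('pics/s2.png',cv2.resize(d['image'][170:330,240:500,::-1],None,fx=3,fy=3))
E
```

```text
t: 1.85
tool_pos: [0.4164, 0.2067, 0.1086]
tool_rot: [-0.189, -3.13, 0.003]
contact_force: [-0.2, 0.5, 0.9]
opening: -0.0001
grip_force: 0.0
t 1.85 fixture mm [-77.3  -0.4] z 108.63796872027991 F [-0.2  0.5  0.9]
turn [-0.004      -0.011       0.00133333]
 -75,0,22 world [0.419 0.207 0.022] shift [-0.0092  0.0019  0.2887]
```

View pics/s2.png

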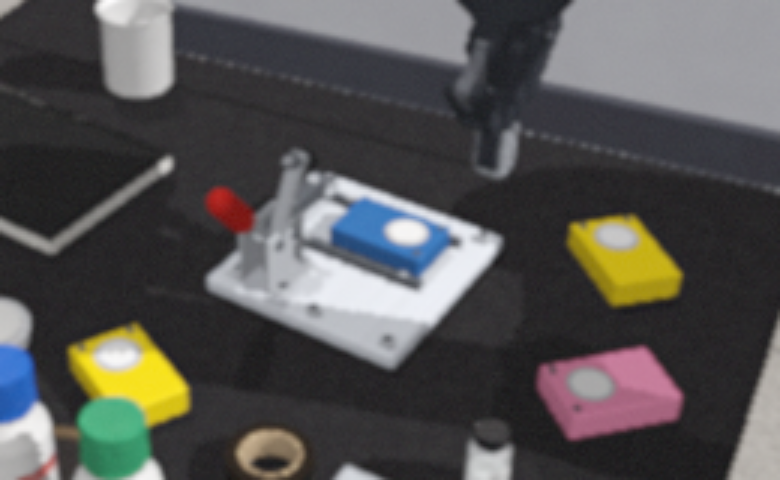

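The shut fingertips hang at about (495,160) in the crop, off the -x end of the block, and the way down is clear. I'll lower them now.

```bash
python3 -m pendant '[0,0,0,0,0,0.15,0, 0,0,0,0,0,0.27,0, 0,0,0,0,0,0.28,0, 0,0,0,0,0,0.28,0, 0,0,0,0,0,0.28,0]'; python3 go.py " -60,0,22" " -18.5,0,22"
python3 - <<'E'
from h import *
d=grab('side'); cv2.imwrite('pics/s3.png',cv2.resize(d['image'][190:300,290:450,::-1],None,fx=4,fy=4))
E
```

```text
t: 2.52
tool_pos: [0.4207, 0.2068, 0.0299]
tool_rot: [0.192, 3.131, 0.003]
contact_force: [0.1, -0.1, 0.2]
opening: -0.0001
grip_force: 0.0
t 2.525 fixture mm [-72.9   0.3] z 29.890486650946443 F [ 0.1 -0.1  0.2]
turn [ 0.00366667  0.008      -0.002     ]
 -60,0,22 world [0.434 0.205 0.022] shift [-0.043  -0.0009  0.0265]
 -18.5,0,22 world [0.475 0.2   0.022] shift [-0.1813 -0.0007  0.0271]
```

View pics/s3.png

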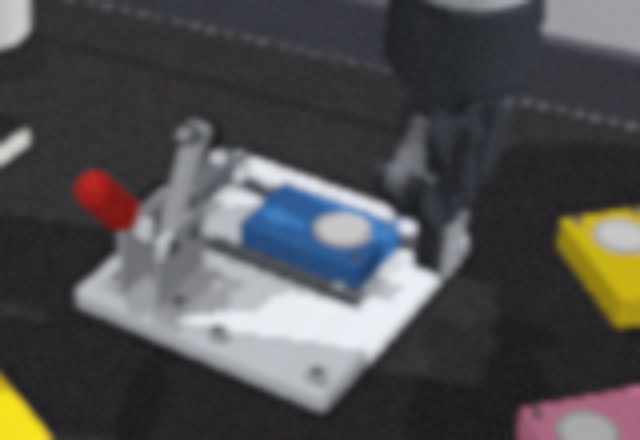

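The fingertip at (450,255) sits just behind the block, at the bed's -x edge. I'll lower it to 22 mm and push slowly.

```bash
python3 -m pendant '[0,0,0,0,0,0.026,0, 0,0,0,-0.03,0,0.026,0, 0,0,0,-0.05,0,0.026,0, 0,0,0,-0.065,0,0.026,0, 0,0,0,-0.08,0,0.026,0, 0,0,0,-0.095,0,0.026,0, 0,0,0,-0.11,0,0.026,0, 0,0,0,-0.125,0,0.026,0, 0,0,0,-0.14,0,0.026,0, 0,0,0,-0.14,0,0.026,0]'; python3 go.py " -18.5,0,22"
```

```text
t: 3.82
tool_pos: [0.4611, 0.2008, 0.0196]
tool_rot: [0.193, 3.135, 0.0]
contact_force: [-0.1, 0.1, 0.1]
opening: 0.0002
grip_force: 0.0
t 3.825 fixture mm [-32.2  -0.8] z 19.62569430171984 F [-0.1  0.1  0.1]
turn [ 0.00033333  0.00166667 -0.003     ]
 -18.5,0,22 world [0.475 0.2   0.022] shift [-0.0456  0.0029 -0.0079]
```

```bash
python3 -m pendant '[0,0,0,-0.01,0,0,0, 0,0,0,-0.02,0,0,0, 0,0,0,-0.03,0,0,0, 0,0,0,-0.035,0,0,0]'; python3 go.py " -18.5,0,22"
python3 - <<'E'
from h import *
d=grab('side'); cv2.imwrite('pics/s4.png',cv2.resize(d['image'][190:300,290:450,::-1],None,fx=4,fy=4))
E
```

```text
t: 4.32
tool_pos: [0.471, 0.1995, 0.0195]
tool_rot: [-0.193, -3.135, 0.0]
contact_force: [-2.1, -0.2, 1.3]
opening: -0.0001
grip_force: 0.7
t 4.325 fixture mm [-22.2  -0.9] z 19.47206889586247 F [-2.1 -0.2  1.3]
turn [-0.         -0.00033333 -0.00266667]
 -18.5,0,22 world [0.475 0.2   0.022] shift [-0.0122  0.003  -0.0084]
```

View pics/s4.png

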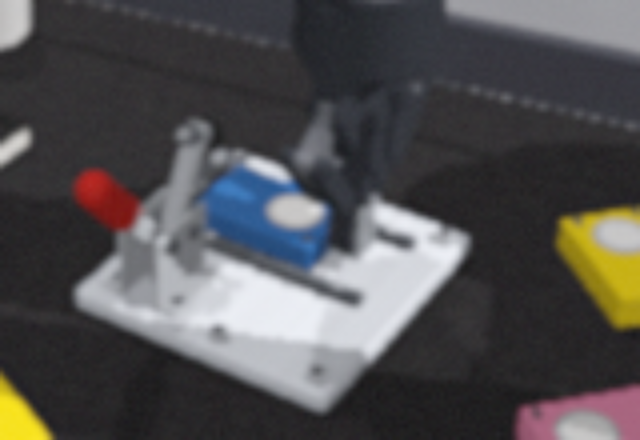

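The block, with its disc now at (295,210), has moved most of the way towards the stop, and the fingertip is still pushing it with about 2 N. I'll continue in small steps until the force rises.

```bash
python3 -m pendant '[0,0,0,-0.007,0,0,0, 0,0,0,-0.014,0,0,0, 0,0,0,-0.018,0,0,0]'; python3 -m pendant '[0,0,0,-0.004,0,0,0, 0,0,0,-0.008,0,0,0]'; python3 go.py
```

```text
t: 4.75
tool_pos: [0.4763, 0.1989, 0.0195]
tool_rot: [-0.193, -3.136, 0.0]
contact_force: [-1.0, 0.1, -0.6]
opening: 0.0001
grip_force: 0.6
t: 5.0
tool_pos: [0.4774, 0.1987, 0.0194]
tool_rot: [-0.193, -3.132, 0.0]
contact_force: [-8.0, 0.6, 5.0]
opening: -0.0004
grip_force: 4.1
t 5.0 fixture mm [-15.7  -0.9] z 19.40495163605341 F [-8.   0.6  5. ]
turn [-0.00066667 -0.007      -0.003     ]
```

```bash
python3 -m pendant '[0,0,0,-0.005,0,0,0, 0,0,0,-0.005,0,0,0]'; python3 -m pendant '[0,0,0,0.02,0,0,0, 0,0,0,0.06,0,0,0, 0,0,0,0.08,0,0,0, 0,0,0,0.08,0,-0.2,0, 0,0,0,0.08,0,-0.4,0, 0,0,0,0.08,0,-0.5,0, 0,0,0,0.08,0,-0.5,0]'; python3 go.py 50,175,190 50,175,92
python3 - <<'E'
from h import *
from fit import loc
p=np.array([.4931,.1977,-.1214])
for n in('scene','side'):
    d=grab(n);P=cloud(d);hsv=cv2.cvtColor(d['image'],cv2.COLOR_RGB2HSV)
    l=loc(p,P[...,:2].reshape(-1,2)).reshape(480,640,2)
    m=(abs(l[...,0])<.09)&(abs(l[...,1])<.04)&(abs(P[...,2]-.032)<.004)&(hsv[...,0]>100)&(hsv[...,0]<125)&(hsv[...,1]>120)
    print(n,m.sum(),np.percentile(l[m],[2,98],axis=0).round(4).tolist() if m.sum() else 0)
cv2.imwrite('pics/s5.png',cv2.resize(d['image'][190:300,290:450,::-1],None,fx=5,fy=5))
E
```

```text
t: 5.25
tool_pos: [0.4774, 0.1987, 0.0191]
tool_rot: [-0.193, -3.128, 0.001]
contact_force: [-10.7, 2.0, 8.0]
opening: 0.0001
grip_force: 5.4
t: 6.12
tool_pos: [0.4582, 0.2019, 0.1732]
tool_rot: [0.192, 3.128, 0.004]
contact_force: [0.4, 0.2, -0.0]
opening: -0.0001
grip_force: 0.0
t 6.125 fixture mm [-35.1  -0. ] z 173.1914976721321 F [ 0.4  0.2 -0. ]
turn [ 0.00533333  0.01333333 -0.00266667]
50,175,190 world [0.564 0.365 0.19 ] shift [-0.2834  0.584  -0.0524]
50,175,92 world [0.564 0.365 0.092] shift [-0.2811  0.5831  0.2742]
scene 256 [[-0.0062, -0.022], [0.0667, 0.0258]]
side 291 [[-0.0078, -0.0197], [0.0646, 0.0255]]
```

View pics/s5.png

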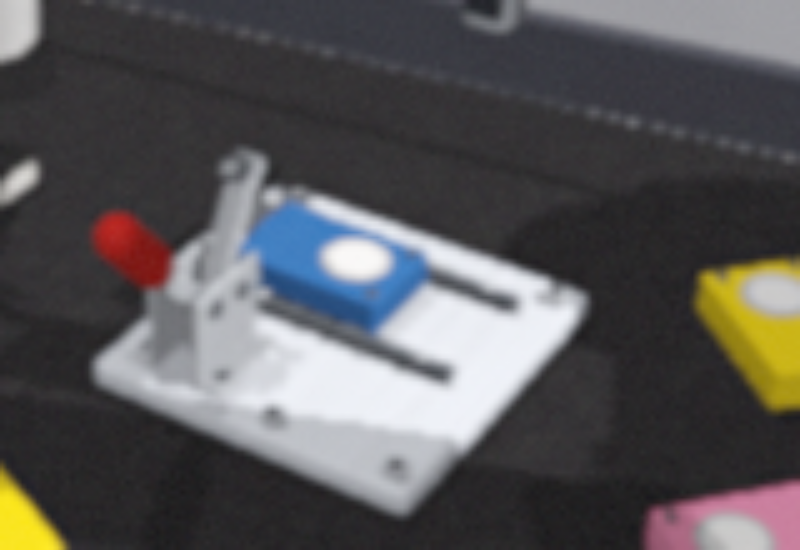

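The block, disc at (355,260), is home: its measured extent of x -7..66 mm matches the expected -7.5..67.5, and the push stalled at about 10 N. Now I'll move to the handle, going over the top to its +y side.

```bash
python3 -m pendant '[0,0,0,-0.14,0.29,0,0, 0,0,0,-0.28,0.583,0,0, 0,0,0,-0.28,0.583,0,0, 0,0,0,-0.28,0.583,0,0, 0,0,0,-0.28,0.583,0,0, 0,0,0,-0.28,0.583,0.2,0, 0,0,0,-0.28,0.583,0.27,0, 0,0,0,-0.28,0.583,0.27,0, 0,0,0,-0.28,0.583,0.27,0]'; python3 go.py 50,150,92 50,112,92
```

```text
t: 7.35
tool_pos: [0.5621, 0.3648, 0.0908]
tool_rot: [0.193, 3.133, 0.002]
contact_force: [0.5, 0.3, 0.0]
opening: 0.0001
grip_force: 0.0
t 7.35 fixture mm [ 48.3 174.2] z 90.80691647531738 F [0.5 0.3 0. ]
turn [ 0.00333333  0.005      -0.00366667]
50,150,92 world [0.561 0.341 0.092] shift [-0.0059 -0.0808 -0.0041]
50,112,92 world [0.556 0.303 0.092] shift [-0.0061 -0.2074 -0.0043]
```

```bash
python3 -m pendant '[0,0,0,-0.005,-0.04,0,0, 0,0,0,-0.005,-0.065,0,0, 0,0,0,-0.005,-0.085,0,0, 0,0,0,-0.005,-0.1,0,0, 0,0,0,-0.005,-0.115,0,0, 0,0,0,-0.005,-0.13,0,0]'; python3 go.py 50,112,92
```

```text
t: 8.1
tool_pos: [0.5615, 0.3333, 0.0964]
tool_rot: [0.191, 3.124, 0.028]
contact_force: [0.3, 17.1, 12.7]
opening: 0.0004
grip_force: 8.4
t 8.1 fixture mm [ 51.5 142.9] z 96.41792964498666 F [ 0.3 17.1 12.7]
turn [ 0.035       0.01933333 -0.001     ]
50,112,92 world [0.556 0.303 0.092] shift [ 0.005  -0.1032  0.0128]
```

Run:
```python
from h import *
a=grab('side')['image'][170:300,270:430,::-1]
cv2.imwrite('pics/s6.png',cv2.resize(a,None,fx=4.5,fy=4.5,interpolation=cv2.INTER_CUBIC))
```

```text
(no output)
```

View pics/s6.png

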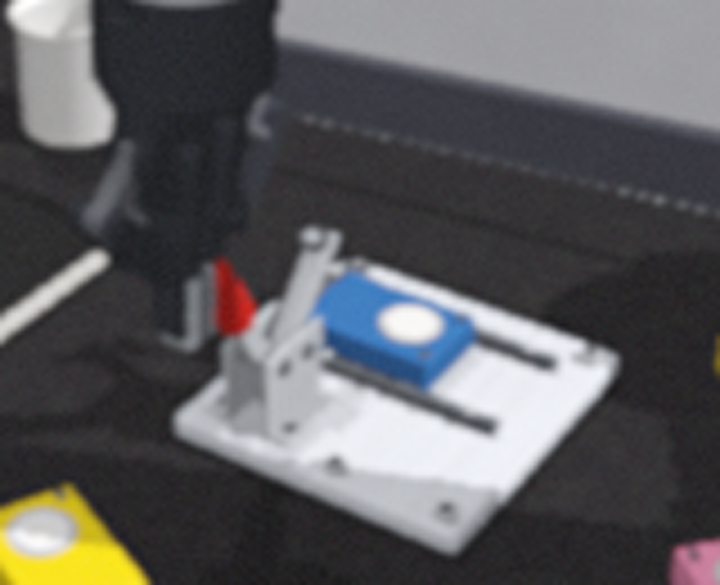

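The finger's flank at (205,300) bears on the red handle, which has started to rise, and friction is dragging the tool up. I'll continue along the arc, rising as I go.

```bash
python3 -m pendant '[0,0,0,0,0,-0.03,0, 0,0,0,0,-0.02,-0.04,0, 0,0,0,0,-0.04,-0.045,0, 0,0,0,0,-0.055,-0.05,0, 0,0,0,0,-0.07,-0.055,0]'; python3 go.py 50,112,105
```

```text
t: 8.78
tool_pos: [0.5548, 0.3039, 0.1046]
tool_rot: [-0.193, -3.135, 0.002]
contact_force: [-0.2, -0.5, 0.4]
opening: 0.0002
grip_force: 0.0
t 8.775 fixture mm [ 48.4 112.8] z 104.61385218251087 F [-0.2 -0.5  0.4]
turn [-0.00233333 -0.00166667 -0.00333333]
50,112,105 world [0.556 0.303 0.105] shift [-0.0054 -0.0028 -0.0013]
```

The force is now zero, so the handle has snapped away. I'll retreat to +y, then up, and look.

```bash
python3 -m pendant '[0,0,0,0,0.1,0,0, 0,0,0,0,0.2,0,0, 0,0,0,0,0.2,-0.2,0, 0,0,0,0,0.2,-0.4,0, 0,0,0,0,0.2,-0.4,0, 0,0,0,0,0.2,-0.4,0]'
python3 - <<'E'
from h import *
from fit import loc
p=np.array([.4931,.1977,-.1214])
ims=[]
for n,(u,v) in(('scene',(355,265)),('side',(358,250))):
    d=grab(n);P=cloud(d);hsv=cv2.cvtColor(d['image'],cv2.COLOR_RGB2HSV)
    l=loc(p,P[...,:2].reshape(-1,2)).reshape(480,640,2)
    m=(abs(l[...,0])<.09)&(abs(l[...,1])<.04)&(abs(P[...,2]-.032)<.004)&(hsv[...,0]>100)&(hsv[...,0]<125)&(hsv[...,1]>120)
    print(n,m.sum(),np.percentile(l[m],[2,98],axis=0).round(4).tolist() if m.sum() else 0)
    r=(abs(l[...,0]-.05)<.03)&(l[...,1]>.03)&(l[...,1]<.15)&((hsv[...,0]<8)|(hsv[...,0]>172))&(hsv[...,1]>150)&(P[...,2]>.05)&(P[...,2]<.15)
    print('red',r.sum(),l[r].mean(0).round(3) if r.sum() else 0,P[r][:,2].max() if r.sum() else 0)
    ims.append(cv2.resize(d['image'][v-60:v+50,u-65:u+65,::-1],None,fx=3,fy=3,interpolation=cv2.INTER_CUBIC))
cv2.imwrite('pics/s7.png',np.hstack(ims))
E
```

```text
t: 9.52
tool_pos: [0.5623, 0.3638, 0.2244]
tool_rot: [-0.193, -3.135, 0.001]
contact_force: [-0.2, -0.3, -0.8]
opening: 0.0003
grip_force: 0.0
scene 187 [[-0.0051, -0.0225], [0.064, 0.0256]]
red 139 [0.048 0.078] 0.1334077243022116
side 220 [[-0.0077, -0.0193], [0.0527, 0.0259]]
red 204 [0.046 0.078] 0.13525187848237882
```

View pics/s7.png

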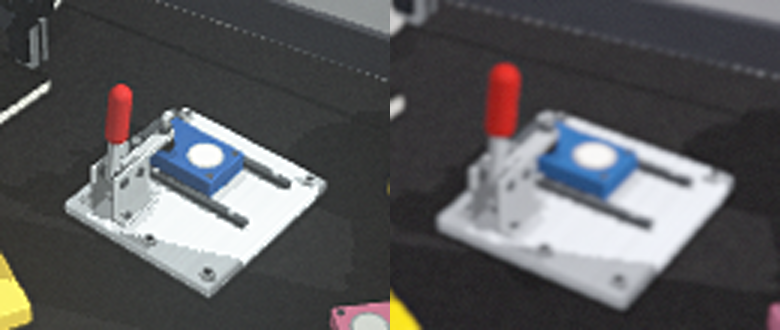

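The handle is upright and just past centre (scene crop (118,112); top at 134 mm, as expected for locked). The clamp arm is down on the block at (165,130), and the block is still home. The robot is clear, so I'll hand in.

```bash
python3 -c "
from station import ctrl; print(ctrl.finish_job())"
```

```text
the job is handed in; nothing more can be done
None
```

The blue block is home against the end stop and the red clamp handle is locked with the arm down on the block; I handed the job in at about 9.6 s with the robot clear, but the hand-in gave no verdict.

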